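# Gather the lens caps in the tote's blue corner

## Robot

A 6-joint arm with a two-finger parallel gripper is mounted at the origin on the work surface. World frame = base frame: x ahead of the robot, y to its left, z up, the work surface at z = 0. Lengths are in m, angles in degrees, forces in N, time in s.
With the tool pointing down it reaches from about 0.325 to 0.75 m from the base axis. Payload 7.6 kg.
Tool frame: the origin (TCP) lies midway between the tips of the shut fingers; the grasp point (between the pads) lies 19 mm behind it; x points along the fingers, y is the direction in which the jaws open and shut, and the axes are right-handed (so a half turn about x gives the same grasp; the last joint's range is limited). The gripper opens to 85 mm and grips with 20 to 120 N. Pads are 22 mm wide; open, the fingers measure 114 mm over their backs; the gripper's body (76 mm by 85 mm) begins 54 mm behind the grasp point. The pads swing forward as they close: fully open they stand 13 mm farther back than shut.
Start: joints at [66.446, 2.991, 80.254, -0, 96.75, -4.028], TCP at [0.175, 0.495, 0.231] pointing down, gripper open.
Joint ranges: [-166.34, 166.34], [-52.06, 124.39], [6.96, 135.62], [-60.46, 240.46], [14.63, 156.25], [-167.68, 167.68]. Speed limits (degrees/s): [147.25, 147.25, 172.46, 180, 180, 180].

## Interface

Orientations are given as [roll, pitch, yaw] about the fixed x, y, z axes, in that order (R = Rz(yaw) Ry(pitch) Rx(roll)).
In Python, from station import * gives the robot as it stands. The module is installed in compiled form; this text tells all that it offers.
- The arm moves only by the shell command python3 -m creep 'ROWS' [FORCE]. ROWS is a JSON object of lists of equal length, an entry for each row: "dp": the shift along the tool's x, y, z in m, a list of three; "rotation": the turn, a rotation vector about the tool's x, y, z in degrees, a list of three; "claw": the gripper command: -1 is fully open, 1 is shut, values between are in proportion. In form: {"dp": [[dx, dy, dz], ...], "rotation": [[wx, wy, wz], ...], "claw": [claw, ...]}. A call has 1 to 5 rows; each row is the pose to reach, as a shift and turn from the pose commanded when the call began, along the tool's axes at that moment; what a row does not reach only later rows make up. A row lasts 1/10 s, in which the tool goes at most 50 mm and 8.59 degrees, less where a joint would pass 70% of its speed; a pose out of reach is approached as far as the arm can. A call with a gripper value outside its range is refused whole. The fingers move at their own pace and stop on an object; FORCE is the grip in N (left out, the last holds). Time passes only in rows, so rows that repeat a pose let the fingers close. It gives the time, the measured TCP pose, the force and the opening at its end, in the units of the state.
- get_obs(): the state, without advancing time (a new reading comes with each control period).
- read_camera(name): name is "side" or "top" or "wrist"; returns a dict with "image" (480x640x3 uint8, red, green, blue), "z_map" (480x640 float32, m along the optical axis (not along the pixel's ray), 0 where there is no reading), "K" (3x3 intrinsics, pixels), "eye" and "orientation" of the camera in the world. Camera axes: x right, y up, looking along -z (the intrinsics and any distortion apply to the point x, -y, -z); pixel columns grow to the right and rows downward; lengths in m; the calibration is good to about 2 mm. A picture is of the moment at which its call begins.
- sign_off(): hands the job in, once; it reports no verdict.
The state is a dict: "t": time; "joint_pos": joint angles; "joint_vel": joint speeds; "tau": joint torques, N m; "tool_pos": TCP position; "tcp_rot": TCP orientation; "ft_force": force on the tool from outside, world axes, zero at the start; "moment": the same for the moment, N m; "opening": opening from 0.0 (shut) to 1.0 (fully open).
Only numpy, scipy, OpenCV 4.12 (cv2) and the standard library are available. Lean on these libraries where they do the work, as an engineer would, in place of code of your own. Each camera call takes 0.05 s, during which the arm holds its last target.

## Task

Pick up the white tote by its grey bar, carry it over the middle of the green mat and there, in the air, tip it towards its blue corner until all four loose black caps have slid onto the blue patch in that corner. Finish while still holding the tote there, still and clearly tilted down to the blue corner so the caps stay gathered for counting: do not set it down or let go. Spill nothing and leave the dish, slide box, bottle and beaker where they stand.

Things in the scene. Friction and masses are not known exactly. Their poses are not given: they have to be found in the camera images.
- tote: white open hand tote, outside 200 (own x) x 140 (own y) x 50 mm high, walls and floor 4 mm, 240 to 390 g. Over its middle a grey carrying bar runs along own x, on a 30 mm wide, 6 mm thick upright at each end. Its (+x, +y) corner is blue: a 80 x 80 mm patch on the inner floor and strips on the rim. Origin: centre of the underside, z up. Starts level on the bench, at any yaw
- tote_handle (a point): middle of the grey carrying bar, 87 mm above the tote's underside, axes as the tote's. The bar is 200 mm long (x), 14 mm thick (y: pinch it across y), 20 mm high; its underside is 77 mm above the tote's underside and free
- tote_corner (a point): the blue inner corner at floor level (+96, +66, +4 mm from the tote's origin), axes as the tote's: the inside and the blue patch extend 80 mm from here to -x and to -y
- tote_floor (a point): centre of the tote's inner floor, 4 mm above its underside, axes as the tote's
- mat: green mat fixed flat on the bench, 240 (own x) x 200 (own y) x 3 mm. Origin: centre of its underside
- dish: bystander: shallow round glass dish, 90 mm across, 18 mm high. Origin: centre of its underside, z up
- slidebox: bystander: closed wooden slide box, 85 (own x) x 140 (own y) x 35 mm. Origin: centre of its underside, z up
- dropper: bystander: amber bottle with a black cap, 44 mm across, 85 mm high. Origin: centre of its underside, z up
- beaker: bystander: open glass beaker, 68 mm across, 85 mm high. Origin: centre of its underside, z up
- cap0: one of four like loose black lens caps, a disc 20 mm across, 12 mm high, 15 g, of slick plastic (friction 0.14 to 0.22): slides when the floor tilts 8 to 13 degrees, needs more to slide along a wall. Starts flat on the tote's inner floor. Origin: centre of its underside, z up
- cap1: one of four like loose black lens caps, a disc 20 mm across, 12 mm high, 15 g, of slick plastic (friction 0.14 to 0.22): slides when the floor tilts 8 to 13 degrees, needs more to slide along a wall. Starts flat on the tote's inner floor. Origin: centre of its underside, z up
- cap2: one of four like loose black lens caps, a disc 20 mm across, 12 mm high, 15 g, of slick plastic (friction 0.14 to 0.22): slides when the floor tilts 8 to 13 degrees, needs more to slide along a wall. Starts flat on the tote's inner floor. Origin: centre of its underside, z up
- cap3: one of four like loose black lens caps, a disc 20 mm across, 12 mm high, 15 g, of slick plastic (friction 0.14 to 0.22): slides when the floor tilts 8 to 13 degrees, needs more to slide along a wall. Starts flat on the tote's inner floor. Origin: centre of its underside, z up
Mind the look-alikes: they are no part of the job. Several things look just like the tote: the one meant starts farthest to the robot's left.

How it is judged (in metres and radians):
At the end, for the whole second after the job is handed in: Fingers hold the still tote, corner over 25 mm up, touching nothing else; floor centre within 100 mm of mat centre; x and y sides each slope over 0.1 rad down to the blue corner, tilt under 0.95 rad; all cap centres within 80 mm of both blue walls, at rest; bystanders within 20 mm of their start (x of cap0 in the frame of tote_corner between -0.08 and 0.002 m and y of cap0 in the frame of tote_corner between -0.08 and 0.002 m and z of cap0 in the frame of tote_corner between -0.005 and 0.035 m and linear speed of each of cap0, cap1, cap2, cap3, tote below 0.03 m/s and x of cap1 in the frame of tote_corner between -0.08 and 0.002 m and y of cap1 in the frame of tote_corner between -0.08 and 0.002 m and z of cap1 in the frame of tote_corner between -0.005 and 0.035 m and x of cap2 in the frame of tote_corner between -0.08 and 0.002 m and y of cap2 in the frame of tote_corner between -0.08 and 0.002 m and z of cap2 in the frame of tote_corner between -0.005 and 0.035 m and x of cap3 in the frame of tote_corner between -0.08 and 0.002 m and y of cap3 in the frame of tote_corner between -0.08 and 0.002 m and z of cap3 in the frame of tote_corner between -0.005 and 0.035 m and angle between tote's own x axis and vertical above 1.67 rad and angle between tote's own y axis and vertical above 1.67 rad and angle between tote's own z axis and vertical below 0.95 rad and height (world z) of tote_corner above 0.025 m and horizontal distance between tote_floor and mat below 0.1 m and angular speed of tote below 0.15 rad/s and contact force between tote and the fingers above 1 N and contact force between tote and dish below 0.3 N and contact force between tote and slidebox below 0.3 N and contact force between tote and dropper below 0.3 N and contact force between tote and beaker below 0.3 N and contact force between tote and mat below 0.3 N and distance of each of dish, slidebox, dropper, beaker from where it was at the start of the episode below 0.02 m); the arm keeps its last pose, push and grip.
It fails at once if a cap leaves the tote or rises to its rim ((z of cap0 in the frame of tote above 0.05 m or z of cap0 in the frame of tote below -0.02 m) or (z of cap1 in the frame of tote above 0.05 m or z of cap1 in the frame of tote below -0.02 m) or (z of cap2 in the frame of tote above 0.05 m or z of cap2 in the frame of tote below -0.02 m) or (z of cap3 in the frame of tote above 0.05 m or z of cap3 in the frame of tote below -0.02 m)).
It fails at once if a bystander (dish, slide box, dropper bottle, beaker) is pushed more than 30 mm or tipped (distance of any of dish, slidebox, dropper, beaker from where it was at the start of the episode above 0.03 m or angle between any of dish, slidebox, dropper, beaker's own z axis and vertical above 0.5 rad).
It also fails if it takes over 45 s, if anything falls off the work surface, if the arm or the gripper's body presses on something with over 40 N, if the wrist force passes 120 N, or if a joint passes its speed limit or range.

## Working session

There is one attempt and no reset: what is moved stays moved. The work goes in short steps, Python scripts to look and compute and a shell command to move; the robot and the scene stay as the last step left them, time stands still between calls to the robot, and variables do not carry over. Pictures are saved under pics/ and viewed, and the job is handed in when it is done.

```bash
mkdir -p pics; cat > h.py <<'E'
from station import *
import numpy as np, cv2
from scipy.spatial.transform import Rotation as R
def shot(n,fn):
    c=read_camera(n); cv2.imwrite('pics/'+fn,c['image'][:,:,::-1]); np.savez('/tmp/%s.npz'%fn,**{k:np.array(v) for k,v in c.items()}); return c
E
python3 - <<'E'
from h import *
for n in ['side','top','wrist']:
    c=shot(n,n+'0.png'); print(n,c['K'],c['eye'],c['orientation'],[k for k in c])
print(get_obs())
E
```

```text
side [[551.60726573   0.         324.61553583]
 [  0.         551.60726573 231.3577708 ]
 [  0.           0.           1.        ]] [0.20586423 1.12333923 1.06430091] [  50.08610371    0.73746907 -164.98188605] ['image', 'z_map', 'K', 'eye', 'orientation']
top [[481.94585184   0.         310.85975689]
 [  0.         481.94585184 232.82963523]
 [  0.           0.           1.        ]] [ 0.29054764 -0.00175975  1.16383966] [ 13.22361137  -0.15291715 -90.46627281] ['image', 'z_map', 'K', 'eye', 'orientation']
wrist [[342.81729808   0.         324.34478983]
 [  0.         342.81729808 239.86057114]
 [  0.           0.           1.        ]] [0.09810347 0.52149272 0.37184074] [-18.67922953   0.11951644  70.46743603] ['image', 'z_map', 'K', 'eye', 'orientation']
{'t': 0.15, 'joint_pos': array([ 6.64482709e+01,  3.01991332e+00,  8.02970666e+01,  1.46175277e-03,
        9.67497531e+01, -4.02854264e+00]), 'joint_vel': array([ 0.04967561, -0.08984696, -0.22088961,  0.12641899, -0.05594239,
       -0.04309518]), 'tau': array([ 5.69361987e-05, -3.81951356e+01, -3.60424626e+01, -1.03047669e-04,
        4.65742676e-03, -2.06852246e-05]), 'tool_pos': array([0.17534091, 0.49462839, 0.23067973]), 'tcp_rot': array([ -95.27485307,   89.93325117, -114.79786855]), 'ft_force': array([ 0.64655906, -0.13896253,  0.81056787]), 'moment': array([ 0.05220864, -0.02858286, -0.00121145]), 'opening': 1.0003386493611859}
```

View pics/top0.png

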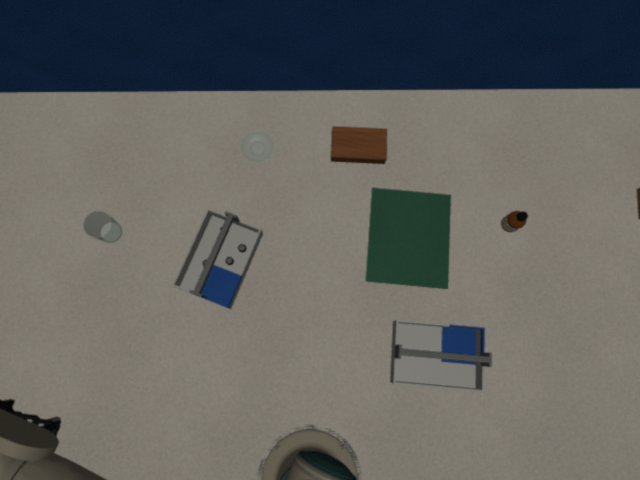

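View pics/side0.png

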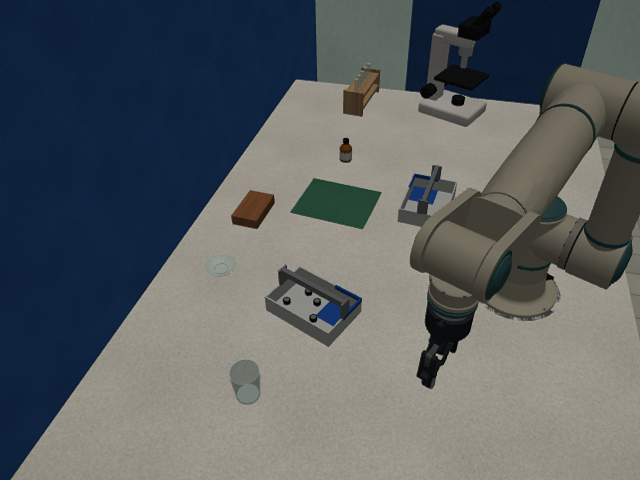

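View pics/wrist0.png

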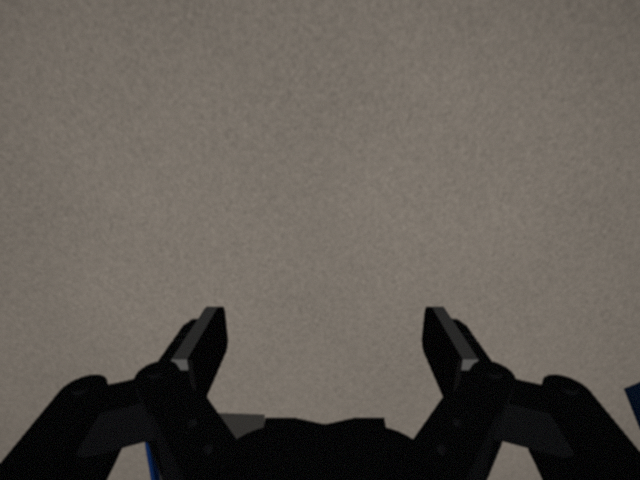

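The top picture shows the target tote at about (220,258), with its blue corner at about (231,306) and the bar running from (233,217) to (197,292). The mat is at about (409,238), the look-alike tote at (438,355), the dish at (257,146), the slide box at (359,144), the bottle at (516,220) and the beaker at (105,228). Next I'll measure these.

```bash
cat >> h.py <<'E'
def cloud(c):
    K=np.array(c['K']);z=np.array(c['z_map']).astype(float);v,u=np.mgrid[:480,:640]
    P=np.stack([(u-K[0,2])/K[0,0]*z,-(v-K[1,2])/K[1,1]*z,-z],-1)
    W=P@R.from_euler('xyz',c['orientation'],degrees=True).as_matrix().T+np.array(c['eye'])
    W[z<=0]=np.nan
    return W
E
python3 - <<'E'
from h import *
for n in ['top','side']:
    c=dict(np.load('/tmp/%s0.png.npz'%n)); W=cloud(c); im=c['image'].astype(int); X,Y,Z=W[...,0],W[...,1],W[...,2]
    r,g,b=[im[...,i] for i in range(3)]
    reg=(X>.2)&(X<.62)&(Y>.08)&(Y<.45)
    print(n,'bench z',np.nanmedian(Z[(X>.3)&(X<.5)&(Y>-.1)&(Y<.1)]))
    bar=reg&(Z>.08)&(Z<.11)
    p=W[bar]; 
    if len(p)>20:
        rect=cv2.minAreaRect((p[:,:2]*1000).astype(np.float32)); print('bar',len(p),rect,np.median(p[:,2]),np.percentile(p[:,2],[2,98]))
        q=p[:,:2]-p[:,:2].mean(0); d=np.linalg.svd(q,full_matrices=False)[2][0]; print('mean',p.mean(0),'dir',np.degrees(np.arctan2(d[1],d[0])))
    t=reg&(Z>.035)&(Z<.06); p=W[t]; print('rim',cv2.minAreaRect((p[:,:2]*1000).astype(np.float32)))
    t=reg&(Z>.03)&(Z<.2); p=W[t]; print('all',cv2.minAreaRect((p[:,:2]*1000).astype(np.float32)))
    bl=reg&(b>1.6*r)&(b>60)&(Z<.012); p=W[bl]; print('blue',len(p),p.mean(0),cv2.minAreaRect((p[:,:2]*1000).astype(np.float32)))
    gm=(g>1.3*r)&(g>b)&(X>.2)&(X<.8)&(Z<.02)&(abs(Y)<.4); n_,l,s,ce=cv2.connectedComponentsWithStats(gm.astype(np.uint8)); k=1+np.argmax(s[1:,4]); p=W[l==k]; print('mat',p.mean(0),cv2.minAreaRect((p[:,:2]*1000).astype(np.float32)))
c=dict(np.load('/tmp/top0.png.npz')); W=cloud(c)
for nme,(u,v) in dict(dish=(257,146),box=(359,144),bot=(521,216),beak=(105,228)).items(): print(nme,W[v,u])
E
```

```text
top bench z 0.00027305313888481564
bar 725 ((497.26019287109375, 214.46826171875), (30.482698440551758, 199.51950073242188), 68.1015853881836) 0.09656037257810546 [0.08152108 0.1008043 ]
mean [0.49588946 0.21353847 0.09529637] dir 158.14182228821244
rim ((497.543212890625, 214.92794799804688), (142.16973876953125, 200.52053833007812), 68.25091552734375)
all ((497.5148620605469, 214.66920471191406), (142.26507568359375, 200.6221466064453), 68.10530090332031)
blue 897 [0.43702223 0.21459395 0.00483407] ((437.23883056640625, 214.8273468017578), (69.35289764404297, 77.17501068115234), 68.1855239868164)
mat [ 0.54867361 -0.24857685  0.0033154 ] ((551.4991455078125, -248.7646026611328), (196.94219970703125, 237.3207244873047), 83.91309356689453)
side bench z 0.00018481167501271933
bar 673 ((494.9775085449219, 213.970703125), (34.660831451416016, 203.31671142578125), 67.67125701904297) 0.0948796654553774 [0.08046572 0.10126889]
mean [0.49141249 0.21743774 0.09280593] dir 158.1738156676991
rim ((494.98779296875, 212.3870849609375), (147.46409606933594, 204.0897979736328), 68.1230239868164)
all ((494.89044189453125, 212.43478393554688), (147.43081665039062, 204.38510131835938), 68.16019439697266)
blue 363 [0.44923166 0.21317818 0.00476887] ((439.006591796875, 179.96890258789062), (136.14613342285156, 72.34150695800781), 72.69995880126953)
mat [ 0.54742639 -0.24641553  0.00363046] ((550.97509765625, -251.84326171875), (210.37637329101562, 242.14193725585938), 83.60905456542969)
dish [0.7950124  0.1302353  0.00228651]
box [ 0.78337029 -0.12963267  0.03738067]
bot [ 0.58092072 -0.49554791  0.08340159]
beak [0.57881531 0.50172454 0.00539466]
```

The tote is at about (0.4965, 0.2145) with yaw about 158.1°. The sizes check out: bar top 97 mm, rim 142x200 mm, and the blue patch sits on the +x+y side. The mat centre is about (0.551, -0.250). Now I'll work out the approach.

```bash
cat >> h.py <<'E'
def tool():
    o=get_obs(); return o,np.array(o['tool_pos']),R.from_euler('xyz',o['tcp_rot'],degrees=True)
def togo(p,Rt):
    o,q,T=tool(); print('t',round(o['t'],2),'tcp',q.round(4),'dp(tool)',(T.as_matrix().T@(np.array(p)-q)).round(4),'rot',(T.inv()*Rt).as_rotvec(degrees=True).round(2),'open',round(o['opening'],3),'F',np.round(o['ft_force'],1),'q',np.round(o['joint_pos'],1))
def down(yaw): # tool x down, tool y axis at world yaw
    y=np.array([np.cos(np.radians(yaw)),np.sin(np.radians(yaw)),0]); x=np.array([0,0,-1.]); return R.from_matrix(np.stack([x,y,np.cross(x,y)],1))
E
python3 - <<'E'
from h import *
print(tool()[2].as_matrix().round(3))
for yw in (68.1,248.1): togo([.4965,.2145,.20],down(yw))
E
```

```text
[[-0.     0.334  0.943]
 [-0.001  0.943 -0.334]
 [-1.    -0.001 -0.   ]]
t 0.15 tcp [0.1753 0.4946 0.2307] dp(tool) [ 0.0308 -0.1567  0.3963] rot [ 2.38 -0.    0.07] open 1.0 F [ 0.6 -0.1  0.8] q [66.4  3.  80.3  0.  96.7 -4. ]
t 0.15 tcp [0.1753 0.4946 0.2307] dp(tool) [ 0.0308 -0.1567  0.3963] rot [-1.7762e+02 -1.0000e-01 -1.0000e-02] open 1.0 F [ 0.6 -0.1  0.8] q [66.4  3.  80.3  0.  96.7 -4. ]
```

```bash
python3 -m creep '{"dp":[[0.003,-0.015,0.04],[0.006,-0.033,0.085],[0.01,-0.05,0.128],[0.013,-0.066,0.17],[0.016,-0.083,0.21]],"rotation":[[1,0,0],[2.4,0,0],[2.4,0,0],[2.4,0,0],[2.4,0,0]],"claw":[-1,-1,-1,-1,-1]}' 60; python3 -c "
from h import *
togo([.4965,.2145,.20],down(68.1))"
```

```text
t: 0.65
tool_pos: [0.3467, 0.3449, 0.215]
tcp_rot: [-114.3, 90.0, -136.2]
ft_force: [0.7, 1.6, 0.1]
opening: 1.001
t 0.65 tcp [0.3467 0.3449 0.215 ] dp(tool) [ 0.015  -0.065   0.1876] rot [-0.03 -0.    0.01] open 1.001 F [0.7 1.6 0.1] q [ 40.5  -2.6  87.7  -0.   94.9 -27.5]
```

```bash
python3 -m creep '{"dp":[[0.004,-0.018,0.045],[0.008,-0.036,0.09],[0.012,-0.054,0.14],[0.015,-0.067,0.183],[0.015,-0.0735,0.186]],"rotation":[[0,0,0],[0,0,0],[0,0,0],[0,0,0],[0,0,0]],"claw":[-1,-1,-1,-1,-1]}'; python3 - <<'E'
from h import *
c=shot('wrist','w1.png'); W=cloud(c); Z=W[...,2]
m=(Z>.091)&(Z<.104); m[:, :150]=0; m[:,500:]=0
p=W[m]; print(len(p),cv2.minAreaRect((p[:,:2]*1000).astype(np.float32)),np.median(p[:,2]))
togo([.4965,.2145,.068],down(68.1))
E
```

```text
t: 1.15
tool_pos: [0.4933, 0.2052, 0.1987]
tcp_rot: [-111.7, 89.9, -133.9]
ft_force: [0.1, 0.8, -0.6]
opening: 1.0
5202 ((496.13836669921875, 212.3204345703125), (30.007179260253906, 200.21841430664062), 68.14152526855469) 0.09543905841783511
t 1.2 tcp [0.4919 0.2059 0.1991] dp(tool) [0.1311 0.0099 0.0012] rot [-0.27 -0.07  0.11] open 1.002 F [ 0.2  0.4 -0.1] q [ 18.8   5.1  81.7  -0.   93.3 -49.1]
```

View pics/w1.png

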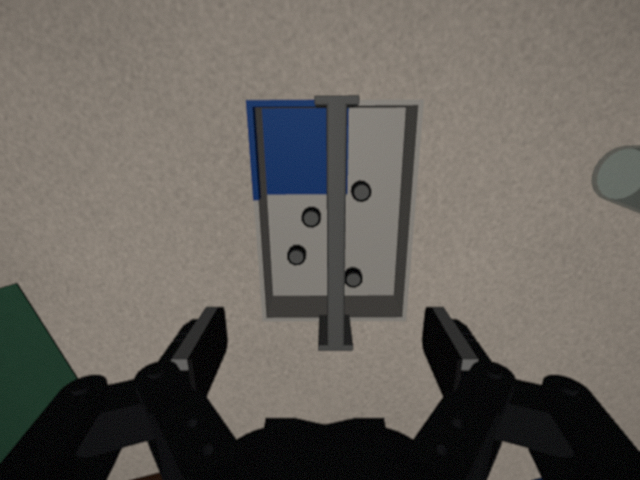

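The wrist view shows the bar at columns 328-347 between the open fingers, with four caps at (311,217), (297,255), (361,190) and (352,277). The blue patch is at the upper left. Descending now.

```bash
python3 -m creep '{"dp":[[0.02,0.008,0.001],[0.055,0.009,0.001],[0.09,0.009,0.001],[0.12,0.009,0.001],[0.131,0.009,0.001]],"rotation":[[-0.2,0,0],[-0.2,0,0],[-0.2,0,0],[-0.2,0,0],[-0.2,0,0]],"claw":[-1,-1,-1,-1,-1]}'; python3 -c "
from h import *
togo([.4963,.2135,.068],down(68.1))"
```

```text
t: 1.7
tool_pos: [0.4925, 0.217, 0.0659]
tcp_rot: [-142.0, 89.7, -163.7]
ft_force: [-0.5, 0.1, -0.2]
opening: 0.994
t 1.7 tcp [0.4925 0.217  0.0659] dp(tool) [-0.0021 -0.0019  0.0049] rot [ 0.25 -0.26  0.2 ] open 0.994 F [-0.5  0.1 -0.2] q [ 19.8  12.2  89.6   0.   78.6 -48.5]
```

```bash
python3 -m creep '{"dp":[[-0.002,-0.002,0.004],[-0.002,-0.002,0.004],[-0.002,-0.002,0.004],[-0.002,-0.002,0.004],[-0.002,-0.002,0.004]],"rotation":[[0,0,0],[0,0,0],[0,0,0],[0,0,0],[0,0,0]],"claw":[-1,0,0.4,0.6,1]}' 100;python3 -m creep '{"dp":[[0,0,0],[0,0,0],[0,0,0],[0,0,0],[0,0,0]],"rotation":[[0,0,0],[0,0,0],[0,0,0],[0,0,0],[0,0,0]],"claw":[1,1,1,1,1]}' 100; python3 -c "
from h import *
togo([.4963,.2135,.068],down(68.1))"
```

```text
t: 2.2
tool_pos: [0.4984, 0.2136, 0.0723]
tcp_rot: [44.4, 89.9, 22.7]
ft_force: [-0.9, 0.9, -0.9]
opening: 0.328
t: 2.7
tool_pos: [0.4983, 0.2135, 0.072]
tcp_rot: [40.2, 89.9, 18.5]
ft_force: [-1.2, -2.5, 5.3]
opening: 0.143
t 2.7 tcp [0.4983 0.2135 0.072 ] dp(tool) [ 0.004  -0.0007 -0.0019] rot [ 0.17  0.04 -0.04] open 0.143 F [-1.2 -2.5  5.3] q [ 19.3  12.1  88.9  -0.   78.9 -49. ]
```

```bash
python3 -m creep '{"dp":[[-0.005,0,0],[-0.015,0,0],[-0.03,0,0],[-0.045,0,0],[-0.06,0,0]],"rotation":[[0,0,0],[0,0,0],[0,0,0],[0,0,0],[0,0,0]],"claw":[1,1,1,1,1]}'; python3 -c "
from h import *
togo([.4963,.2135,.068],down(68.1))
shot('side','s1.png')"
```

```text
t: 3.2
tool_pos: [0.4982, 0.2135, 0.1331]
tcp_rot: [46.2, 89.9, 24.5]
ft_force: [0.0, 1.2, -4.2]
opening: 0.142
t 3.2 tcp [0.4982 0.2135 0.1331] dp(tool) [ 0.0651 -0.0008 -0.0018] rot [ 0.18  0.04 -0.05] open 0.142 F [ 0.   1.2 -4.2] q [ 19.3   8.7  85.5   0.   85.8 -49. ]
```

View pics/s1.png

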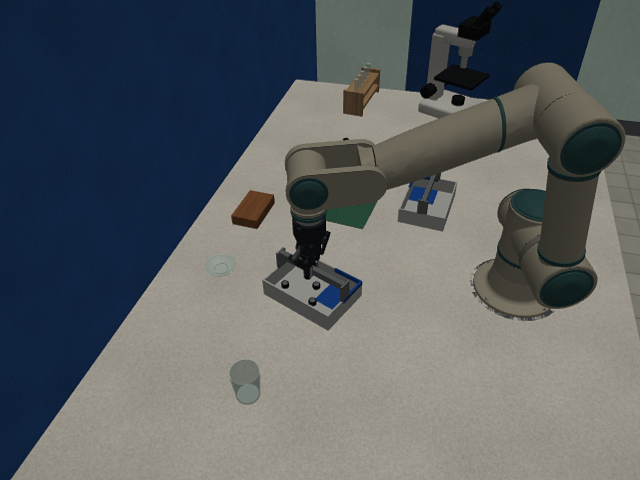

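The tote is lifted at about (312,292), level, with all its caps inside. Carrying it now, turning with the base so that the blue corner ends up facing the robot.

```bash
cat >> h.py <<'E'
def mat(): togo([.551,-.25,.29],down(21))
E
python3 -c "
from h import *
mat()"
```

```text
t 3.25 tcp [0.4995 0.214  0.1362] dp(tool) [-0.1544 -0.4113  0.2203] rot [47.28  0.14 -0.31] open 0.147 F [ 1.   0.1 -1.2] q [ 19.3   8.5  85.3   0.   85.9 -49. ]
```

```bash
python3 -m creep '{"dp":[[-0.015,-0.008,0.004],[-0.035,-0.022,0.012],[-0.06,-0.04,0.022],[-0.085,-0.06,0.032],[-0.11,-0.08,0.043]],"rotation":[[1,0,0],[2.5,0,0],[4.5,0,0],[7,0,0],[9,0,0]],"claw":[1,1,1,1,1]}'; python3 -c "
from h import *
mat()"
```

```text
t: 3.75
tool_pos: [0.508, 0.1218, 0.2428]
tcp_rot: [-101.6, 90.0, -132.5]
ft_force: [0.6, 0.3, -4.7]
opening: 0.142
t 3.75 tcp [0.508  0.1218 0.2428] dp(tool) [-0.0472 -0.2971  0.2276] rot [3.813e+01 0.000e+00 2.000e-02] open 0.142 F [ 0.6  0.3 -4.7] q [  9.4   2.4  79.5  -0.   98.  -49.7]
```

```bash
python3 -m creep '{"dp":[[-0.01,-0.02,0.015],[-0.02,-0.04,0.03],[-0.03,-0.06,0.046],[-0.04,-0.08,0.061],[-0.047,-0.1,0.077]],"rotation":[[2.5,0,0],[5,0,0],[7.5,0,0],[10,0,0],[12.5,0,0]],"claw":[1,1,1,1,1]}'; python3 -c "
from h import *
mat()"
```

```text
t: 4.25
tool_pos: [0.5231, -0.0037, 0.2896]
tcp_rot: [31.0, 90.0, -12.3]
ft_force: [-0.1, -0.0, -4.7]
opening: 0.143
t 4.25 tcp [ 0.5231 -0.0037  0.2896] dp(tool) [-0.0003 -0.1598  0.1894] rot [25.6   0.03 -0.03] open 0.143 F [-0.1 -0.  -4.7] q [ -4.5   2.3  74.4  -0.  103.3 -51.1]
```

```bash
python3 -m creep '{"dp":[[0,-0.017,0.02],[0,-0.034,0.04],[0,-0.05,0.06],[0,-0.067,0.08],[0,-0.084,0.1]],"rotation":[[2.7,0,0],[5.4,0,0],[8,0,0],[10.8,0,0],[13.5,0,0]],"claw":[1,1,1,1,1]}'; python3 -c "
from h import *
mat()"
```

```text
t: 4.75
tool_pos: [0.5382, -0.1334, 0.2887]
tcp_rot: [-125.4, 90.0, 177.7]
ft_force: [0.2, 0.2, -4.4]
opening: 0.138
t 4.75 tcp [ 0.5382 -0.1334  0.2887] dp(tool) [-0.0013 -0.053   0.1046] rot [ 1.209e+01 -1.000e-02  2.000e-02] open 0.138 F [ 0.2  0.2 -4.4] q [-17.7   7.5  69.   -0.  103.5 -50.8]
```

```bash
python3 -m creep '{"dp":[[0,-0.012,0.025],[0,-0.025,0.05],[0,-0.037,0.075],[0,-0.046,0.093],[-0.001,-0.053,0.104]],"rotation":[[2.8,0,0],[5.6,0,0],[8.4,0,0],[10.5,0,0],[12,0,0]],"claw":[1,1,1,1,1]}'; python3 - <<'E'
from h import *
shot('top','t2.png');shot('side','s2.png');shot('wrist','w2.png')
mat()
print(tool()[2].as_matrix().round(2))
E
```

```text
t: 5.25
tool_pos: [0.5508, -0.2497, 0.289]
tcp_rot: [-127.7, 89.9, 163.4]
ft_force: [0.1, 0.3, -4.6]
opening: 0.142
t 5.4 tcp [ 0.5512 -0.2482  0.2894] dp(tool) [-0.0006 -0.0008  0.0016] rot [ 0.23 -0.03  0.  ] open 0.144 F [ 0.1  0.1 -3.2] q [-27.8  15.9  59.3   0.  104.8 -49. ]
[[-0.    0.93  0.36]
 [ 0.    0.36 -0.93]
 [-1.   -0.   -0.  ]]
```

View pics/w2.png

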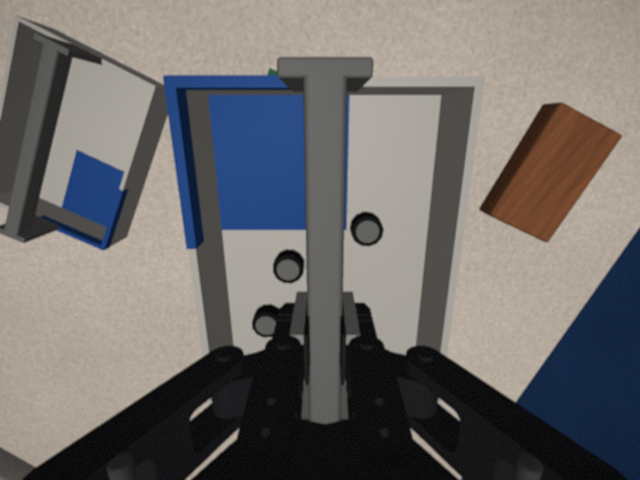

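View pics/s2.png

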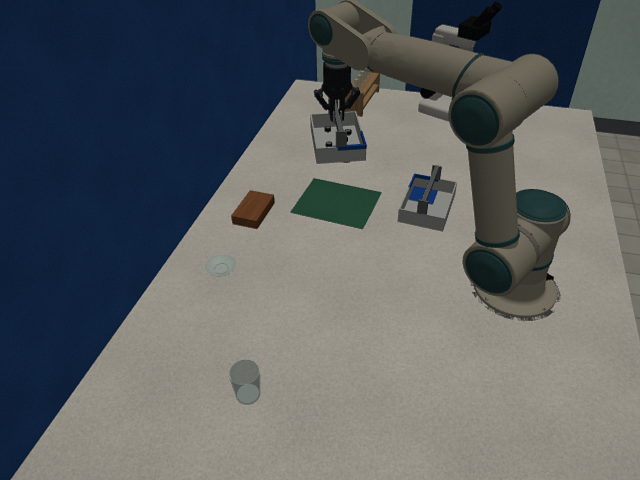

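Over the mat: the wrist view shows three caps at (288,265), (266,320) and (367,228), with the fourth hidden by the gripper. The blue patch is at the upper left, and the side view shows the tote level. Tilting towards +y first: +rotation about tool z takes the caps to the +y wall, so they later slide along that smooth wall.

```bash
python3 -m creep '{"dp":[[0,-0.0024,0],[0,-0.0047,0],[0,-0.007,0],[0,-0.0095,0],[0,-0.0106,0]],"rotation":[[0,0,2],[0,0,4],[0,0,6],[0,0,8],[0,0,9]],"claw":[1,1,1,1,1]}' 120
python3 -m creep '{"dp":[[0,-0.0008,0],[0,-0.0017,0],[0,-0.0026,0],[0,-0.0035,0],[0,-0.0043,0]],"rotation":[[0,0,0.8],[0,0,1.6],[0,0,2.4],[0,0,3.2],[0,0,4]],"claw":[1,1,1,1,1]}'
python3 -m creep '{"dp":[[0,-0.0008,0],[0,-0.0017,0],[0,-0.0026,0],[0,-0.0035,0],[0,-0.0043,0]],"rotation":[[0,0,0.8],[0,0,1.6],[0,0,2.4],[0,0,3.2],[0,0,4]],"claw":[1,1,1,1,1]}'
cat >> h.py <<'E'
def look(k):
    shot('wrist',f'w{k}.png');shot('top',f't{k}.png')
    o,p,T=tool(); M=T.as_matrix(); tx,ty,tz=-M[:,2],-M[:,1],-M[:,0]
    print('t',round(o['t'],2),'tcp',p.round(3),'slope x,y',np.degrees(np.arcsin(-np.array([tx[2],ty[2]]))).round(1),'floor',(p-tz*.068).round(3),'q',np.round(o['joint_pos'],1),'F',np.round(o['ft_force'],1))
    a=cv2.imread(f'pics/w{k}.png');b=cv2.imread(f'pics/t{k}.png')[160:400,300:540]
    cv2.imwrite(f'pics/b{k}.png',np.hstack([cv2.resize(a,(480,360)),cv2.resize(b,(320,320)).repeat(1,0) if 0 else cv2.copyMakeBorder(cv2.resize(b,(320,320)),0,40,0,0,0)]))
E
python3 -c "
from h import *
look(3)"
```

```text
t: 5.9
tool_pos: [0.541, -0.2518, 0.2896]
tcp_rot: [89.9, 80.9, 21.2]
ft_force: [0.9, -1.1, -4.4]
opening: 0.138
t: 6.4
tool_pos: [0.5377, -0.2532, 0.2885]
tcp_rot: [90.1, 76.9, 21.3]
ft_force: [-0.4, 0.3, -4.3]
opening: 0.138
t: 6.9
tool_pos: [0.5337, -0.2548, 0.2876]
tcp_rot: [90.0, 72.9, 21.3]
ft_force: [-0.3, 0.1, -4.2]
opening: 0.141
t 7.0 tcp [ 0.533 -0.255  0.288] slope x,y [-0. 17.] floor [ 0.552 -0.248  0.223] q [-35.9   4.8  73.4  14.2  92.3 -55.3] F [ 1.3  0.3 -4.4]
```

View pics/b3.png

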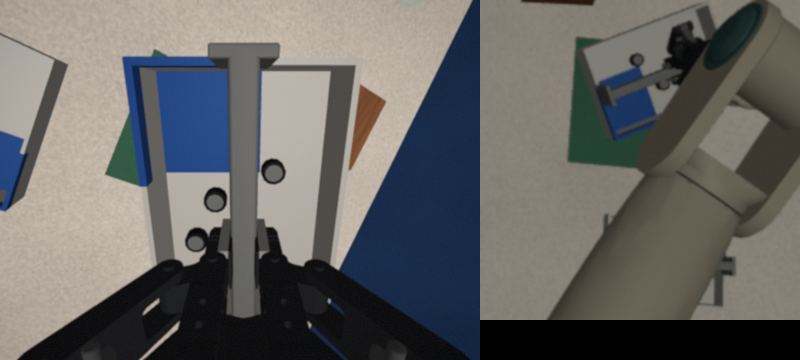

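The caps have not moved, although the tool reads 17°. I'll check the tote's actual tilt from depth.

```bash
python3 - <<'E'
from h import *
c=dict(np.load('/tmp/w3.png.npz')); W=cloud(c)
def pl(W,us,vs):
    p=W[vs[0]:vs[1],us[0]:us[1]].reshape(-1,3);p=p[~np.isnan(p).any(1)];m=p.mean(0);n=np.linalg.svd(p-m)[2][2] if len(p)<3000 else np.linalg.svd((p-m)[::5])[2][2]
    return m.round(3),(n*np.sign(n[2])).round(3)
print(pl(W,(220,300),(110,220)),pl(W,(370,420),(110,210)))
c=read_camera('wrist');cv2.imwrite('pics/w4.png',c['image'][:,:,::-1]);W=cloud(c);print(pl(W,(220,300),(110,220)),tool()[0]['t'])
for f in ('w2','w3'):
    i=cv2.imread(f'pics/{f}.png',0)
    d=cv2.absdiff(i,cv2.imread('pics/w4.png',0)); print(f,d[100:330,210:300].mean())
    # caps: compare region
E
```

```text
(array([ 0.496, -0.207,  0.21 ]), array([-0.272, -0.107,  0.956])) (array([ 0.568, -0.176,  0.233]), array([-0.273, -0.107,  0.956]))
(array([ 0.496, -0.208,  0.21 ]), array([-0.269, -0.106,  0.957])) 7.05
w2 9.310821256038647
w3 3.1929468599033815
```

View pics/w4.png

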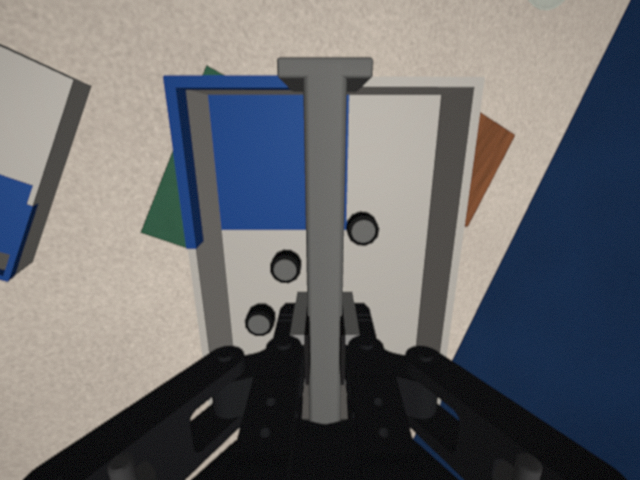

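The floor is truly tilted about 17°, and the caps have just started creeping left: (367,228) has moved to (362,228). I'll hold.

```bash
python3 -m creep '{"dp":[[0,-0.0008,0],[0,-0.0017,0],[0,-0.0017,0],[0,-0.0017,0],[0,-0.0017,0]],"rotation":[[0,0,0.5],[0,0,1],[0,0,1],[0,0,1],[0,0,1]],"claw":[1,1,1,1,1]}'
python3 -c "
from h import *
look(5)"
```

```text
t: 7.55
tool_pos: [0.5323, -0.2553, 0.2872]
tcp_rot: [90.0, 72.0, 21.3]
ft_force: [0.3, 0.7, -3.4]
opening: 0.135
t 7.65 tcp [ 0.532 -0.255  0.287] slope x,y [-0. 18.] floor [ 0.552 -0.248  0.223] q [-36.4   4.3  74.2  15.1  91.6 -55.9] F [-0.2 -0.1 -4.3]
```

View pics/b5.png

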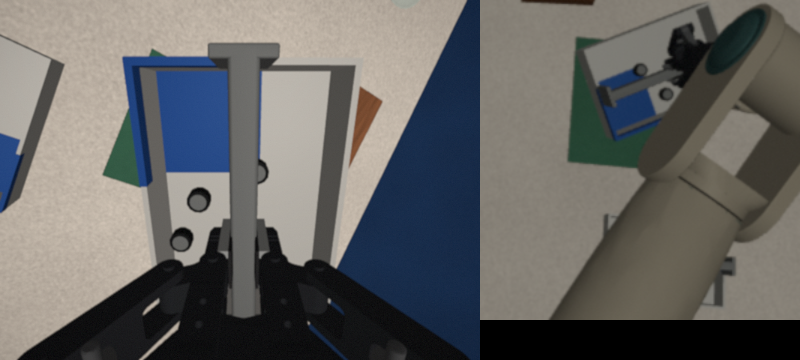

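The caps are now sliding towards the +y wall, at (199,200), (181,239) and (263,172), so I'll keep holding.

```bash
for i in 1; do python3 -m creep '{"dp":[[0,0,0],[0,0,0],[0,0,0],[0,0,0],[0,0,0]],"rotation":[[0,0,0],[0,0,0],[0,0,0],[0,0,0],[0,0,0]],"claw":[1,1,1,1,1]}'; done; python3 -m creep '{"dp":[[0,0,0],[0,0,0],[0,0,0],[0,0,0],[0,0,0]],"rotation":[[0,0,0],[0,0,0],[0,0,0],[0,0,0],[0,0,0]],"claw":[1,1,1,1,1]}'
python3 -c "
from h import *
look(6)"
```

```text
t: 8.15
tool_pos: [0.5323, -0.2553, 0.2872]
tcp_rot: [90.0, 72.0, 21.3]
ft_force: [0.1, -0.2, -3.7]
opening: 0.14
t: 8.65
tool_pos: [0.5323, -0.2554, 0.2871]
tcp_rot: [90.0, 72.0, 21.3]
ft_force: [0.4, 0.1, -4.5]
opening: 0.141
t 8.75 tcp [ 0.532 -0.255  0.287] slope x,y [-0. 18.] floor [ 0.552 -0.248  0.222] q [-36.4   4.2  74.2  15.1  91.6 -55.9] F [-0.2 -1.1 -4.2]
```

View pics/b6.png

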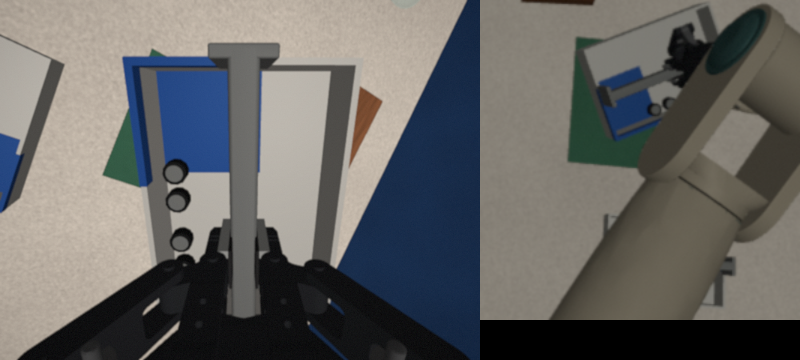

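All four caps are lined up on the +y wall: (175,171), (178,200), (181,239) and (185,259). Now adding the x slope (−rotation about tool y).

```bash
python3 -m creep '{"dp":[[0,0,-0.0024],[0,0,-0.0047],[0,0,-0.007],[0.001,0,-0.0095],[0.001,0,-0.0118]],"rotation":[[0,-2,0],[0,-4,0],[0,-6,0],[0,-8,0],[0,-10,0]],"claw":[1,1,1,1,1]}' 
python3 -m creep '{"dp":[[0,0,-0.0012],[0,0,-0.0024],[0,0,-0.0036],[0,0,-0.0047],[0,0,-0.006]],"rotation":[[0,-1,0],[0,-2,0],[0,-3,0],[0,-4,0],[0,-5,0]],"claw":[1,1,1,1,1]}'
python3 -m creep '{"dp":[[0,0,-0.0012],[0,0,-0.0024],[0,0,-0.0036],[0,0,-0.0047],[0,0,-0.006]],"rotation":[[0,-1,0],[0,-2,0],[0,-3,0],[0,-4,0],[0,-5,0]],"claw":[1,1,1,1,1]}'
python3 -c "
from h import *
look(7)"
```

```text
t: 9.25
tool_pos: [0.5281, -0.244, 0.286]
tcp_rot: [61.8, 69.5, -8.6]
ft_force: [-0.1, -0.0, -4.3]
opening: 0.139
t: 9.75
tool_pos: [0.5264, -0.2386, 0.2851]
tcp_rot: [51.4, 66.7, -19.8]
ft_force: [-0.2, -0.1, -4.3]
opening: 0.137
t: 10.25
tool_pos: [0.5247, -0.2329, 0.2837]
tcp_rot: [43.4, 63.3, -28.5]
ft_force: [0.6, 0.3, -4.3]
opening: 0.138
t 10.35 tcp [ 0.525 -0.233  0.284] slope x,y [19. 18.] floor [ 0.552 -0.247  0.223] q [-27.4  -9.8  90.   -0.5  73.2 -45.4] F [-0.   0.2 -4.7]
```

View pics/b7.png

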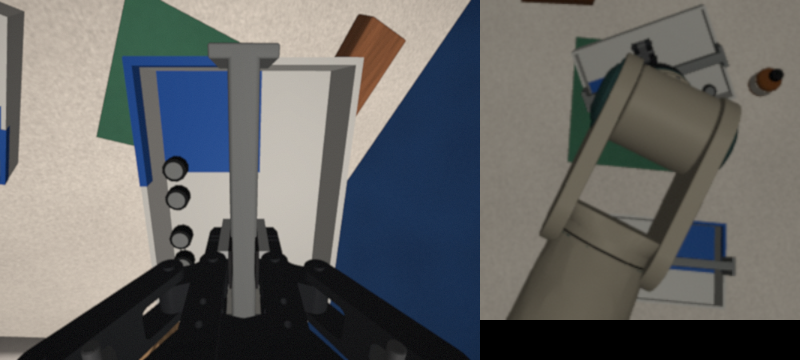

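The caps are only just starting along the wall. I'll add a bit more slope and wait.

```bash
python3 -m creep '{"dp":[[0,0,-0.0012],[0,0,-0.0024],[0,0,-0.0036],[0,0,-0.0036],[0,0,-0.0036]],"rotation":[[0,-1,0],[0,-2,0],[0,-3,0],[0,-3,0],[0,-3,0]],"claw":[1,1,1,1,1]}'
python3 -m creep '{"dp":[[0,0,0],[0,0,0],[0,0,0],[0,0,0],[0,0,0]],"rotation":[[0,0,0],[0,0,0],[0,0,0],[0,0,0],[0,0,0]],"claw":[1,1,1,1,1]}'
python3 -c "
from h import *
look(8)"
```

```text
t: 10.85
tool_pos: [0.5239, -0.2296, 0.2826]
tcp_rot: [39.8, 61.1, -32.6]
ft_force: [-1.2, 0.7, -4.0]
opening: 0.134
t: 11.35
tool_pos: [0.5239, -0.2298, 0.2825]
tcp_rot: [39.8, 61.1, -32.7]
ft_force: [-0.3, 0.5, -3.6]
opening: 0.136
t 11.45 tcp [ 0.524 -0.23   0.283] slope x,y [21.8 18. ] floor [ 0.552 -0.248  0.223] q [-25.7 -11.4  92.1  -3.5  70.6 -43. ] F [ 0.7  1.  -4.9]
```

View pics/b8.png

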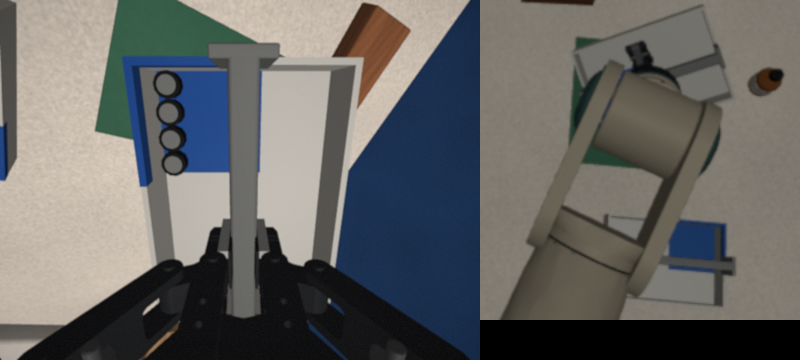

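All four caps are in a row on the blue patch: (168,84), (170,111), (172,138) and (174,161). Next I'll measure them in the tote frame and check that everything is still.

```bash
python3 -m creep '{"dp":[[0,0,0],[0,0,0],[0,0,0],[0,0,0],[0,0,0]],"rotation":[[0,0,0],[0,0,0],[0,0,0],[0,0,0],[0,0,0]],"claw":[1,1,1,1,1]}'; python3 - <<'E'
from h import *
look(9)
c=dict(np.load('/tmp/w9.png.npz')); W=cloud(c); im=c['image'].astype(int)
o,p,T=tool();M=T.as_matrix(); A=np.stack([-M[:,2],-M[:,1],-M[:,0]],1)
Lc=(W-p)@A  # tote axes, origin tcp
r,g,b=[im[...,i] for i in range(3)]
bl=(b>1.7*r)&(b>70); bl[:90]=0;bl[235:]=0;bl[:,:245]=0;bl[:,305:]=0
f=Lc[bl]; f=f[~np.isnan(f).any(1)]; fz=np.median(f[:,2]); print('floor z rel tcp',fz,'blue x',np.percentile(f[:,0],[1,99]),'y',np.percentile(f[:,1],[1,99]))
print('floor lsq slope vs tool',np.linalg.lstsq(np.c_[f[:,:2],np.ones(len(f))],f[:,2],rcond=None)[0])
# rim: blue wall inner
rim=(b>1.7*r)&(b>70); q=Lc[rim]; q=q[(q[:,2]>fz+.035)]; print('rim x',np.percentile(q[:,0],[1,99]),'y',np.percentile(q[:,1],[1,99]),q[:,2].max()-fz)
top=(Lc[...,2]>fz+.009)&(Lc[...,2]<fz+.015); top[:80]=0;top[250:]=0;top[:,:205]=0;top[:,255:]=0
n,l,s,ce=cv2.connectedComponentsWithStats(cv2.erode(top.astype(np.uint8),np.ones((3,3))))
for k in range(1,n):
    if s[k,4]>80: print(s[k,4],ce[k].round(),Lc[l==k].mean(0).round(4), 'from corner', (Lc[l==k].mean(0)[:2]-np.percentile(q[:,:2],99,axis=0)+.004).round(4))
# all bystanders
W=cloud(dict(np.load('/tmp/t9.png.npz')))
for nme,(u,v) in dict(dish=(257,146),box=(359,144),bot=(521,216),beak=(105,228)).items(): print(nme,W[v,u].round(3))
E
```

```text
t: 11.95
tool_pos: [0.5239, -0.2298, 0.2825]
tcp_rot: [39.8, 61.1, -32.7]
ft_force: [-0.4, 0.5, -3.8]
opening: 0.136
t 12.05 tcp [ 0.524 -0.23   0.283] slope x,y [21.8 18. ] floor [ 0.552 -0.247  0.223] q [-25.7 -11.4  92.1  -3.5  70.6 -43. ] F [-0.3  0.6 -3.8]
floor z rel tcp -0.0689147027647495 blue x [0.01956691 0.09701041] y [0.01289748 0.04806742]
floor lsq slope vs tool [ 0.0055721  -0.02550995 -0.06833757]
rim x [0.02400012 0.10225132] y [0.00718176 0.07073975] 0.09186629466286797
905 [222. 111.] [ 0.0885  0.0558 -0.0572] from corner [-0.0097 -0.0109]
879 [225. 150.] [ 0.0684  0.0563 -0.0573] from corner [-0.0299 -0.0104]
1540 [229. 200.] [ 0.0393  0.0565 -0.0573] from corner [-0.0589 -0.0102]
dish [0.795 0.13  0.003]
box [ 0.784 -0.13   0.037]
bot [ 0.581 -0.495  0.085]
beak [0.579 0.502 0.005]
```

View pics/w9.png

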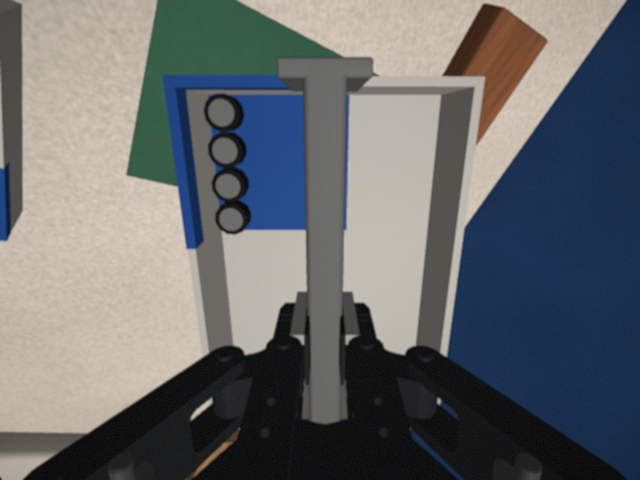

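View pics/t9.png

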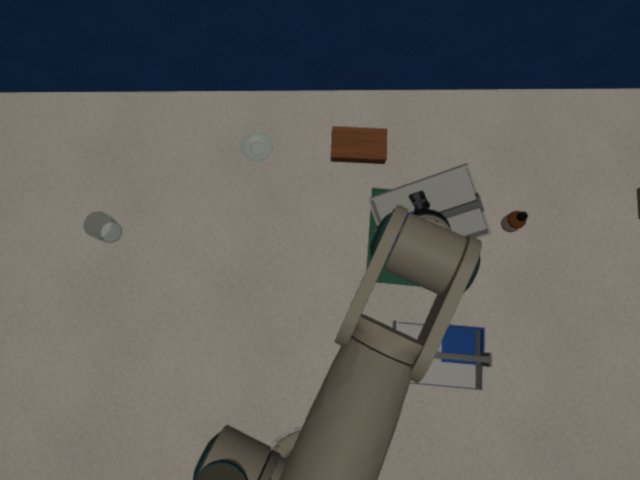

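The caps sit about 10, 30, 50 and 69 mm from the blue x wall and about 10 mm from the y wall. They did not move between the last two looks. The slopes are 21.8° and 18.0°, and the bystanders have not moved. Handing in.

```bash
python3 -c "
from h import *
o=get_obs(); print(o['t'],np.abs(o['joint_vel']).max()); print(sign_off())"
```

```text
12.05 0.21566333724911607
the job is handed in; nothing more can be done
None
```

I picked up the left-hand tote by its bar and carried it over the mat. There I tipped it to +y first and then to +x, so all four caps slid along the smooth +y wall into the blue corner. I handed it in at 12.05 s, with the gripper still holding the tote still and tilted.

**Last checks:**
- **Slope:** 21.8° along x and 18.0° along y, down to the blue corner.
- **Position:** the floor centre is about 3 mm from the mat centre and about 0.22 m up, taken from the tool pose.
- **Caps:** they sit about 10, 30, 50 and 69 mm from the blue x wall, against a limit of 80 mm, and about 10 mm from the y wall. They did not move between the last two looks.
- **Bystanders:** the depth at each one's start pixel was unchanged to within about 2 mm.

**Checks that disagreed or were weaker:**
- **Friction:** the caps only slid at about 17°, not the stated 8–13°.
- **Cap detection:** it merged the last two caps into one blob, so their separate distances come from the merged centre and the picture. The row clearly lies on the blue patch.
- **Tilt in the grip:** a depth fit put the floor up to 1.5° off the tool's angle, well within the tilt limits.
- **Grasp height:** the fingers closed about 4 mm higher on the bar than planned, and I saw no slip.

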